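# Roll the canister lid along its rack and lock it in

### The job

The steel canister lid stands on its rim like a wheel in the first notch of the beech rack. Roll it on its rim with your fingertips, one notch at a time, letting it settle in the middle notch and then in the end notch; it must really roll (no dragging or shoving from behind, no lifting off the rack, never falling over), and the fingers must stay gentle on it, under 20 N. Then swing the keeper bar across the slot behind it until it stops, and leave everything else on the shelf board where it is.

Things in the scene. Friction and masses are not known exactly. Their poses are not given: they have to be found in the camera images.
- rack: Fixed beech rack 244 mm long (its y), 50 mm wide (x); origin: centre of its underside. A straight slot 30 mm wide runs along y between curbs 10 mm thick, 34 mm high. Slot floor 20 mm above the board, cut by three notches 36 mm long in y, 10 mm deep, centred at y -66, 0, +66 mm, with flat treads 30 mm long between. End blocks 44 mm high at y -112, +112 mm. The lid is to roll towards +y.
- start_notch (a point): Middle of the start notch, at slot floor level (20 mm above the board); axes as the rack's. From notch to notch the lid turns about a quarter turn (92 degrees).
- middle_notch (a point): Middle of the middle notch, at slot floor level; axes as the rack's. A lid in a notch rests on both its edges, centre 38 mm above the slot floor (top 100 mm above the board); on a tread the centre is 42 mm above the floor, so the top rises 4 mm as it climbs out. Once well past a tread it drops into the next notch by itself and stays.
- end_notch (a point): Middle of the end notch, at slot floor level; axes as the rack's.
- lid: Loose steel canister lid: a disc 84 mm across, 26 mm thick, 0.28 to 0.45 kg, on its rim in the slot, 2 mm play each side. Origin: its centre; its x is the disc's axis, level while upright. Shut fingertips pressed on its top with a few newtons hold the rim without slip; sweeping them to rack +y rolls it, tips going about twice as far as its centre. Pushed from behind it binds. Over 20 N dents it.
- lid_lug (a point): Small dark lug seen on both faces, 11 x 16 mm, 29 mm from the lid's centre; the point lies in the lid's mid-plane. Straight above the centre at the start, towards rack +y after a quarter turn (rolled to the middle notch), below the centre after a half turn (rolled to the end notch).
- keeper (a joint): Turn of the keeper, a bar 54 x 9 x 8 mm lying flat 35 to 43 mm above the board on a vertical pivot at rack x +22, y +16 mm. 0: points from the pivot to rack -y; negative: swung out to rack +x (open); grows clockwise seen from above; +1.57: points to rack -x across the slot (closed; stop at 1.6). Stays where left; about 1 N at the post moves it.
- keeper_post (a point): The keeper's upright round post, 12 mm in diameter, standing on the bar 44 mm from the pivot, from 43 to 85 mm above the board; this point lies on its axis 85 mm above the board.
- canister: Bystander: open stainless canister, 92 mm across, 140 mm tall; origin at the centre of its underside.
- cup: Bystander: yellow plastic cup, 72 mm across, 75 mm tall; origin at the centre of its underside.
- ball_center (a point): Bystander: centre of the orange silicone ball, 50 mm across, free to roll.
- tumbler: Bystander: clear glass tumbler of amber marbles, 74 mm across, 90 mm tall; origin at the centre of its underside.
- dish: Bystander: white bowl, 100 mm across, 30 mm tall; origin at the centre of its underside.
There are look-alikes about, which are no part of the job. What is shaped like the rack but blue or orange is not meant. What is shaped like the lid but purple is not meant.

How it is judged:
By the outcome, as a careful person would: the job done as asked, in the order asked, and still so for the second after the job is handed in, with the robot touching nothing.
It also fails if it takes over 67 s, if anything falls off the work surface, if the arm or the gripper's body presses on something with over 40 N, if the wrist force passes 120 N, or if a joint passes its speed limit or range.

### The arm

A 7-joint arm with a two-finger parallel gripper is mounted at the origin on the work surface. World frame = base frame: x ahead of the robot, y to its left, z up, the work surface at z = 0. Lengths are in m, angles in rad, forces in N, time in s.
With the tool pointing down it reaches from about 0.425 to 0.875 m from the base axis. Payload 4.7 kg.
Tool frame: the origin (TCP) lies between the finger pads; the fingertips stand 14 mm ahead of it and the grasp point (between the pads) lies 5 mm behind it; z points along the fingers, y is the line along which they close (so a half turn about z gives the same grasp; the last joint's range is limited). The gripper opens to 87 mm and grips with 3 to 60 N. Pads are 19 mm wide; open, the fingers measure 117 mm over their backs; the gripper's body (75 mm by 190 mm) begins 51 mm behind the grasp point.
Start: joints at [1.306, 0.321, -0.07, 1.45, 0.023, 1.371, -0.057], TCP at [0.179, -0.625, 0.237] pointing down, gripper open.
Joint ranges: [-2.86, 2.86], [-0.3, 2.09], [-1.38, 1.24], [0.06, 2.45], [-1.56, 4.7], [0.09, 2.05], [-2.69, 2.69]. Speed limits (rad/s): [2.57, 2.57, 3.14, 3.14, 3.14, 3.14, 3.14].

### API

Orientations are given as a rotation vector (axis times angle).
In Python, from bench import ctrl gives the robot as it stands.
- The arm moves only by the tool step_arm, never from a script. Its argument "commands" is a list of rows, each an object with "travel": the shift along the tool's x, y, z in m, a list of three; "turn": the turn, a rotation vector about the tool's x, y, z in degrees, a list of three. A call has 1 to 5 rows; each row is the pose to reach, as a shift and turn from the pose commanded when the call began, along the tool's axes at that moment; what a row does not reach only later rows make up. A row lasts 1/10 s, in which the tool goes at most 50 mm and 8.59 degrees, less where a joint would pass 70% of its speed; a pose out of reach is approached as far as the arm can. A call with a gripper value outside its range is refused whole. "gripper" is the opening, from 0 (shut) to 1 (fully open), set as the call begins (left out, the last holds). The fingers move at their own pace and stop on an object; "force" is the grip in N (left out, the last holds). Time passes only in rows, so rows that repeat a pose let the fingers close. It gives the time, the measured TCP pose, the force, the opening and the grip force at its end, in the units of the state.
- ctrl.get_state(): the state, without advancing time (a new reading comes with each control period).
- ctrl.get_image(name): name is "scene" or "side" or "wrist"; returns the picture (384x512x3 uint8, red, green, blue); there is no depth.
- ctrl.camera_model(name): a dict with "fx", "fy", "cx", "cy" (pixels), "R" (3x3) and "t" (3): a world point X has camera coordinates R X + t; the wrist camera has in their place "T_tool_cam" (4x4, takes a point from camera to tool coordinates, whose origin is the TCP and whose axes are the flange's). Camera axes: x right, y down, z forward; pixel columns grow to the right and rows downward; lengths in m; the calibration is good to about 2 mm. A picture is of the moment at which its call begins: read the wrist's pose just before it. camera_model takes no time and is no camera call.
- ctrl.close_job(): hands the job in; it is judged then, once.
The state is a dict: "time": time; "joint_positions": joint angles; "qd": joint speeds; "joint_torque": joint torques, N m; "position": TCP position; "tool_rot": TCP orientation; "ft_force": force on the tool from outside, world axes, zero at the start; "torque": the same for the moment, N m; "grip_width": opening from 0.0 (shut) to 1.0 (fully open); "grip_force": force on a finger pad.
Only numpy, scipy, OpenCV 4.12 (cv2) and the standard library are available. Lean on these libraries where they do the work, as an engineer would, in place of code of your own. Each camera call takes 0.05 s, during which the arm holds its last target. There are 200 camera calls.

## Working session

There is one attempt and no reset: what is moved stays moved. The work goes in short steps, Python scripts to look and compute and a tool call to move; the robot and the scene stay as the last step left them, time stands still between calls to the robot, and variables do not carry over. Pictures are saved under pics/ and viewed, at most 10 in all, crops included, and the job is handed in when it is done.

Besides the shell and the picture viewer there is one more tool, called after "Request:" as a command line: name --argument value ..., lists and objects as JSON in quotes. step_arm: Moves the arm, as the interface text tells. Its arguments: {"type":"object","properties":{"commands":{"type":"array"},"gripper":{"type":"number"},"force":{"type":"number"}},"required":["commands"]}

```bash
mkdir -p pics; ls
python3 - <<'E'
from bench import ctrl
import cv2,numpy as np
ims=[ctrl.get_image(n) for n in("scene","side")]
for n,i in zip(("scene","side"),ims): cv2.imwrite(f"pics/{n}0.png",i[:,:,::-1])
cv2.imwrite("pics/both0.png",cv2.resize(np.vstack(ims),None,fx=.78,fy=.78)[:,:,::-1])
for n in("scene","side"):
  m=ctrl.camera_model(n);R=np.array(m["R"]);print(n,m["fx"],m["cx"],m["cy"],(-R.T@np.array(m["t"])).round(3),R[2].round(2))
print(ctrl.camera_model("wrist"));s=ctrl.get_state();print(s)
E
```

```text
pics
scene 357.0775143032419 256.2512401748714 187.77860703778043 [ 1.183 -0.567  0.807] [-0.56  0.53 -0.64]
side 365.1583533515178 250.26058983639516 197.2534001480779 [0.339 0.565 0.781] [ 0.22 -0.61 -0.76]
{'fx': 319.3772941769277, 'fy': 319.3772941769277, 'cx': 256.14061544314916, 'cy': 193.26696931811657, 'T_tool_cam': array([[ 3.75158637e-04, -9.52264207e-01, -3.05274859e-01,
         8.41972008e-02],
       [ 9.99999698e-01,  5.64882003e-04, -5.33153592e-04,
        -2.81880131e-04],
       [ 6.80147356e-04, -3.05274567e-01,  9.52264131e-01,
        -1.48315988e-01],
       [ 0.00000000e+00,  0.00000000e+00,  0.00000000e+00,
         1.00000000e+00]])}
{'time': 0.1, 'joint_positions': array([ 1.30607791,  0.32173828, -0.0700939 ,  1.45155288,  0.02257278,
        1.37081702, -0.05689077]), 'qd': array([-9.23370648e-05, -6.26987876e-04, -1.88725031e-05, -4.07420038e-03,
        1.04501817e-03,  2.83213311e-04, -2.23837670e-03]), 'joint_torque': array([-3.80070742e-04, -4.92570984e+01, -4.05974826e-01, -3.13397741e+01,
       -6.40125596e-02,  3.94741085e-02,  8.33781769e-05]), 'position': array([ 0.17872992, -0.62444647,  0.23557788]), 'tool_rot': array([-3.10941958e+00, -4.36375945e-01,  4.77871594e-04]), 'ft_force': array([ 0.2120225 ,  0.05616461, -1.08249118]), 'torque': array([ 0.00535819, -0.0658417 , -0.00345349]), 'grip_force': 0.0, 'grip_width': 1.0020039813950798}
```

View pics/scene0.png

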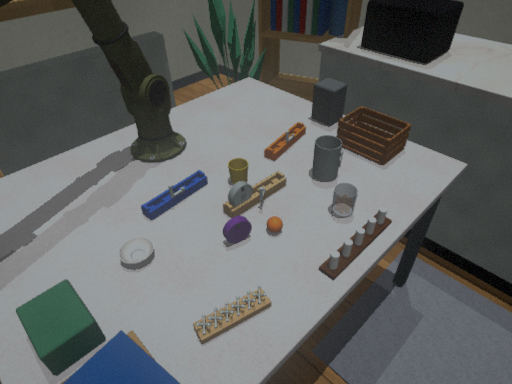

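View pics/side0.png

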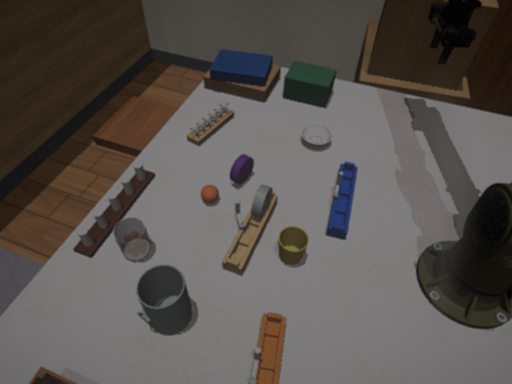

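In the scene view the beech rack is at about (255,195), with the grey lid at (240,192) and the keeper post near (262,195). The look-alikes are the blue rack (175,194), the orange rack (286,141) and the purple disc (237,230). The beech rack with the grey disc fits the description, and I'll confirm that in an enlarged crop.

Run:
```python
import cv2,numpy as np
a=cv2.imread("pics/scene0.png")[165:225,210:300];b=cv2.imread("pics/side0.png")[175:280,205:290]
a=cv2.resize(a,None,fx=5,fy=5,interpolation=3);b=cv2.resize(b,None,fx=4,fy=4,interpolation=3)
c=np.zeros((420,790,3),np.uint8);c[:300,:450]=a;c[:420,450:790]=b
cv2.imwrite("pics/crop0.png",c)
```

```text
(no output)
```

View pics/crop0.png

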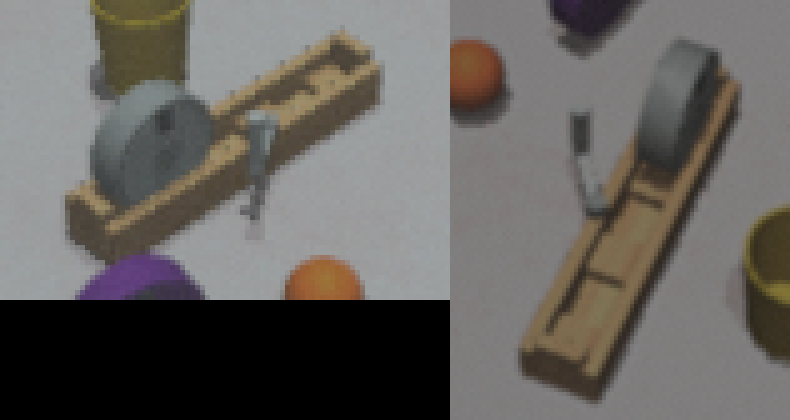

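The crop confirms it: a beech rack with a grey lid in the notch at its near-left end. The keeper swings out on the camera side, with its pivot at about scene (262,189). I'll measure the rack corners and the lid now.

```bash
cat > h.py <<'E'
import numpy as np,cv2
from scipy.spatial.transform import Rotation as Ro
from bench import ctrl
def ray(m,uv,T=None):
    d=np.array([(uv[0]-m["cx"])/m["fx"],(uv[1]-m["cy"])/m["fy"],1.])
    if T is not None: W=T@m["T_tool_cam"]; return W[:3,3],W[:3,:3]@d
    R=np.array(m["R"]);return -R.T@np.array(m["t"]),R.T@d
def onz(m,uv,z,T=None):
    o,d=ray(m,uv,T);return (o+d*(z-o[2])/d[2])
def tri(r1,r2):
    A=np.stack([r1[1],-r2[1]],1);s=np.linalg.lstsq(A,r2[0]-r1[0],rcond=None)[0]
    p,q=r1[0]+s[0]*r1[1],r2[0]+s[1]*r2[1];return (p+q)/2,np.linalg.norm(p-q)
def toolT():
    s=ctrl.get_state();T=np.eye(4);T[:3,:3]=Ro.from_rotvec(s["tool_rot"]).as_matrix();T[:3,3]=s["position"];return T
E
python3 - <<'E'
from h import *
S=ctrl.camera_model("scene");D=ctrl.camera_model("side")
sc=lambda x,y:(210+x/5-.4,165+y/5-.4); sd=lambda x,y:(205+(x-450)/4-.4,175+y/4-.4)
for n,m,p in [("s -y a",S,sc(67,200)),("s -y b",S,sc(112,228)),("s +y a",S,sc(341,32)),("s +y b",S,sc(382,62)),("d +y a",D,sd(521,349)),("d +y b",D,sd(604,368)),("d -y b",D,sd(740,82))]:
  print(n,onz(m,p,.044).round(4))
print("pivot",tri(ray(S,sc(262,116)),ray(D,sd(597,210))))
print("lid side",onz(D,sd(690,45),.1),"lidfarL",onz(S,sc(155,85),.1))
E
```

```text
s -y a [ 0.5048 -0.0731  0.044 ]
s -y b [ 0.5444 -0.0701  0.044 ]
s +y a [0.5097 0.1751 0.044 ]
s +y b [0.5532 0.1698 0.044 ]
d +y a [0.5422 0.1833 0.044 ]
d +y b [0.4933 0.1771 0.044 ]
d -y b [ 0.4894 -0.056   0.044 ]
pivot (array([0.53662211, 0.0735242 , 0.04288812]), np.float64(0.005853274506160377))
lid side [ 0.51689927 -0.02614126  0.1       ] lidfarL [ 0.5125278  -0.00102615  0.1       ]
```

Request:
step_arm --commands '[{"travel": [0.03,-0.03,0],"turn": [0,0,4]},{"travel": [0.065,-0.065,-0.005],"turn": [0,0,8]},{"travel": [0.1,-0.1,-0.01],"turn": [0,0,12]},{"travel": [0.135,-0.135,-0.015],"turn": [0,0,16]},{"travel": [0.17,-0.17,-0.02],"turn": [0,0,16]}]' --gripper 0 --force 10

```text
time: 0.6
position: [0.296, -0.4126, 0.2564]
tool_rot: [-3.141, 0.003, 0.001]
ft_force: [1.7, 0.1, 1.5]
grip_width: 0.631
grip_force: 0.0
```

Request:
step_arm --commands '[{"travel": [0.024,-0.043,0],"turn": [0,0,0]},{"travel": [0.048,-0.087,0],"turn": [0,0,0]},{"travel": [0.072,-0.13,0],"turn": [0,0,0]},{"travel": [0.096,-0.174,0],"turn": [0,0,0]},{"travel": [0.12,-0.217,0],"turn": [0,0,0]}]'

```text
time: 1.1
position: [0.416, -0.1957, 0.2564]
tool_rot: [3.141, -0.001, -0.0]
ft_force: [1.2, -0.4, 1.6]
grip_width: 0.171
grip_force: 0.0
```

Request:
step_arm --commands '[{"travel": [0.027,-0.048,0],"turn": [0,0,0]},{"travel": [0.054,-0.097,0],"turn": [0,0,0]},{"travel": [0.08,-0.145,0],"turn": [0,0,0]},{"travel": [0.107,-0.193,0],"turn": [0,0,0]},{"travel": [0.134,-0.24,0],"turn": [0,0,0]}]'

```text
time: 1.6
position: [0.5378, 0.0222, 0.2565]
tool_rot: [3.141, -0.002, 0.0]
ft_force: [0.2, -1.3, -1.0]
grip_width: 0.005
grip_force: 0.0
```

Request:
step_arm --commands '[{"travel": [0,0,0],"turn": [0,0,0]},{"travel": [0,0,0],"turn": [0,0,0]}]'

```text
time: 1.8
position: [0.5372, 0.0219, 0.2559]
tool_rot: [-3.141, -0.005, 0.002]
ft_force: [-0.5, -1.1, -0.2]
grip_width: 0.007
grip_force: 0.0
```

Run:
```python
from h import *
T=toolT();np.save("T1.npy",T);i=ctrl.get_image("wrist");cv2.imwrite("pics/w1.png",i[:,:,::-1])
cv2.imwrite("pics/w1b.png",cv2.resize(i,(768,576))[:,:,::-1]);print(T.round(4),ctrl.get_state()["ft_force"],ctrl.get_state()["time"])
```

```text
[[ 1.000e+00  2.900e-03 -1.500e-03  5.372e-01]
 [ 2.900e-03 -1.000e+00  5.000e-04  2.190e-02]
 [-1.500e-03 -6.000e-04 -1.000e+00  2.559e-01]
 [ 0.000e+00  0.000e+00  0.000e+00  1.000e+00]] [ 0.45040083 -0.20152588 -0.15896322] 1.85
```

View pics/w1b.png

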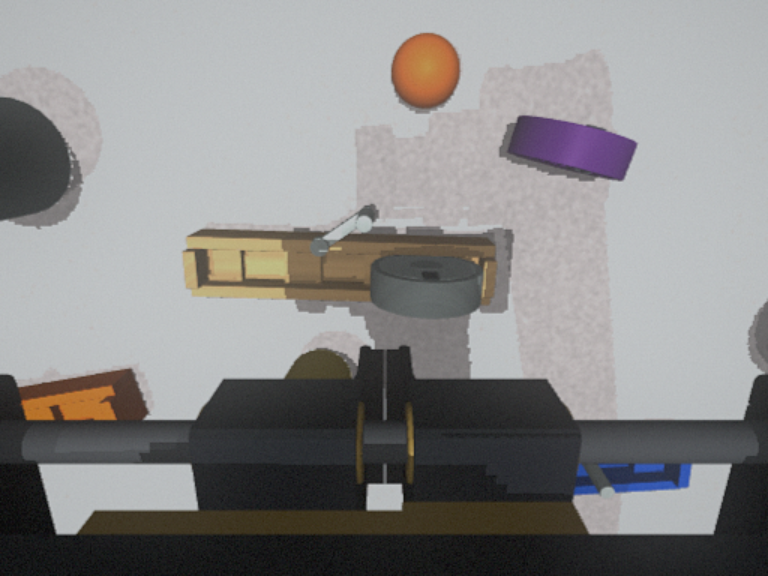

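The wrist view shows the rack with its +y end at the left (190,265), the lid spanning u 371–482 at about v 285, the keeper pivot at (320,246) and the post top at about (363,223). I'll convert these to positions.

Run:
```python
from h import *
T=np.load("T1.npy");m=ctrl.camera_model("wrist");f=lambda u,v,z:onz(m,((u-.25)/1.5,(v-.25)/1.5),z,T)
for n,a in dict(loL=(192,297,.034),loR=(484,302,.034),upL=(197,238,.034),upR=(486,242,.034),endL=(184,268,.044),endR=(496,280,.044),pivot=(320,246,.044),post=(363,223,.085),lidL=(371,290,.058),lidR=(482,290,.058),lidtop1=(427,258,.1),lidtop2=(427,284,.1),tip=(385,349,.2419)).items(): print(n,f(*a).round(4))
```

```text
loL [0.4957 0.1793 0.034 ]
loR [ 0.4923 -0.0591  0.034 ]
upL [0.5446 0.1695 0.034 ]
upR [ 0.5423 -0.0573  0.034 ]
endL [0.523  0.1784 0.044 ]
endR [ 0.5141 -0.0651  0.044 ]
pivot [0.5408 0.0719 0.044 ]
post [0.5658 0.0368 0.085 ]
lidL [0.51   0.0325 0.058 ]
lidR [ 0.5103 -0.0517  0.058 ]
lidtop1 [ 0.5456 -0.0054  0.1   ]
lidtop2 [ 0.5279 -0.0059  0.1   ]
tip [0.5463 0.022  0.2419]
```

Request:
step_arm --commands '[{"travel": [-0.007,0.02,0.03],"turn": [0,0,0]},{"travel": [-0.014,0.04,0.06],"turn": [0,0,0]},{"travel": [-0.019,0.0555,0.09],"turn": [0,0,0]},{"travel": [-0.019,0.0555,0.12],"turn": [0,0,0]},{"travel": [-0.019,0.0555,0.138],"turn": [0,0,0]}]'

```text
time: 2.35
position: [0.516, -0.0384, 0.1162]
tool_rot: [3.14, -0.009, -0.005]
ft_force: [0.2, 0.3, -0.0]
grip_width: 0.002
grip_force: 0.0
```

Request:
step_arm --commands '[{"travel": [0,0,0],"turn": [0,0,0]},{"travel": [0,0,0],"turn": [0,0,0]}]'

```text
time: 2.55
position: [0.5181, -0.0364, 0.119]
tool_rot: [3.141, -0.004, -0.0]
ft_force: [-0.1, 0.3, 0.5]
grip_width: 0.003
grip_force: 0.0
```

Request:
step_arm --commands '[{"travel": [0,-0.0025,0.002],"turn": [0,0,0]},{"travel": [0,-0.0025,0.004],"turn": [0,0,0]},{"travel": [0,-0.0025,0.006],"turn": [0,0,0]},{"travel": [0,-0.0025,0.006],"turn": [0,0,0]}]'

```text
time: 2.95
position: [0.5184, -0.0324, 0.1126]
tool_rot: [3.141, -0.0, 0.0]
ft_force: [0.4, -0.2, 0.9]
grip_width: 0.008
grip_force: 0.0
```

Request:
step_arm --commands '[{"travel": [0,0,0.001],"turn": [0,0,0]},{"travel": [0,0,0.001],"turn": [0,0,0]},{"travel": [0,0,0.001],"turn": [0,0,0]}]'

```text
time: 3.25
position: [0.5184, -0.0324, 0.1115]
tool_rot: [3.142, -0.001, -0.0]
ft_force: [-0.1, -0.3, 0.2]
grip_width: 0.007
grip_force: 0.0
```

Request:
step_arm --commands '[{"travel": [0,0,0.001],"turn": [0,0,0]},{"travel": [0,0,0.001],"turn": [0,0,0]},{"travel": [0,0,0.001],"turn": [0,0,0]}]'

```text
time: 3.55
position: [0.5187, -0.0325, 0.1108]
tool_rot: [3.141, -0.001, 0.001]
ft_force: [0.4, 0.2, 1.9]
grip_width: 0.001
grip_force: 1.1
```

Probably light contact. I'll press one more millimetre.

Request:
step_arm --commands '[{"travel": [0,0,0.001],"turn": [0,0,0]},{"travel": [0,0,0.001],"turn": [0,0,0]}]'

```text
time: 3.75
position: [0.5194, -0.0326, 0.1106]
tool_rot: [3.141, -0.001, 0.003]
ft_force: [-0.4, -0.7, 7.1]
grip_width: 0.004
grip_force: 3.0
```

Run:
```python
from h import *
s=ctrl.get_state();print(s["position"],s["ft_force"],s["grip_force"])
```

```text
[ 0.51937776 -0.03264033  0.11059025] [-0.3932715  -0.66320987  7.12557743] 2.961931675672531
```

```bash
cat > traj.py <<'E'
import numpy as np
def tip(th,p0,w=8.5,R=42):
    a=np.degrees(np.arcsin(18/42));L=np.degrees(30/R);r=np.radians
    if th<a: cy,cz=18-R*np.sin(r(a-th)),20+R*np.cos(r(a-th))
    elif th<a+L: cy,cz=18+R*r(th-a),62
    else: cy,cz=48+R*np.sin(r(th-a-L)),20+R*np.cos(r(th-a-L))
    ph=th+p0; F=np.degrees(2*w/R)
    if ph<0: return cy+R*np.sin(r(ph))-w,cz+R*np.cos(r(ph))
    if ph<F: return cy-w+R*r(ph),cz+R
    ph-=F; return cy+R*np.sin(r(ph))+w,cz+R*np.cos(r(ph))
def show(p0,s=3,end=75):
    b=np.array(tip(0,p0)); print([(t,*(np.array(tip(t,p0))-b).round(1).tolist()) for t in np.arange(s,end+1,s)])
if __name__=="__main__": show(-20.2)
E
python3 traj.py
```

```text
[(np.int64(3), 4.1, 1.6), (np.int64(6), 8.3, 3.0), (np.int64(9), 12.5, 4.1), (np.int64(12), 16.8, 5.1), (np.int64(15), 21.1, 5.8), (np.int64(18), 25.5, 6.3), (np.int64(21), 29.9, 6.5), (np.int64(24), 34.3, 6.6), (np.int64(27), 38.7, 6.6), (np.int64(30), 43.1, 6.6), (np.int64(33), 47.5, 6.6), (np.int64(36), 51.9, 6.6), (np.int64(39), 56.3, 6.6), (np.int64(42), 60.7, 6.6), (np.int64(45), 65.1, 6.6), (np.int64(48), 69.5, 6.5), (np.int64(51), 73.8, 6.3), (np.int64(54), 78.2, 5.9), (np.int64(57), 82.6, 5.5), (np.int64(60), 86.9, 4.9), (np.int64(63), 91.2, 4.2), (np.int64(66), 95.4, 3.4), (np.int64(69), 99.6, 2.5), (np.int64(72), 103.8, 1.3), (np.int64(75), 107.9, -0.1)]
```

Request:
step_arm --commands '[{"travel": [0,-0.002,-0.0008],"turn": [0,0,0]},{"travel": [0,-0.004,-0.0016],"turn": [0,0,0]},{"travel": [0,-0.008,-0.003],"turn": [0,0,0]},{"travel": [0,-0.0125,-0.004],"turn": [0,0,0]}]'

```text
time: 4.15
position: [0.5192, -0.0209, 0.1145]
tool_rot: [3.14, -0.002, 0.003]
ft_force: [0.8, -2.3, 9.3]
grip_width: 0.005
grip_force: 4.3
```

Request:
step_arm --commands '[{"travel": [0,-0.0043,-0.0012],"turn": [0,0,0]},{"travel": [0,-0.0086,-0.0019],"turn": [0,0,0]},{"travel": [0,-0.013,-0.0025],"turn": [0,0,0]},{"travel": [0,-0.0174,-0.0027],"turn": [0,0,0]},{"travel": [0,-0.0218,-0.0028],"turn": [0,0,0]}]'

```text
time: 4.65
position: [0.5199, 0.0023, 0.118]
tool_rot: [3.141, -0.001, 0.005]
ft_force: [-0.0, -0.9, 11.9]
grip_width: 0.006
grip_force: 5.5
```

Request:
step_arm --commands '[{"travel": [0,-0.0044,-0.0003],"turn": [0,0,0]},{"travel": [0,-0.0088,-0.0006],"turn": [0,0,0]},{"travel": [0,-0.0132,-0.0006],"turn": [0,0,0]},{"travel": [0,-0.0176,-0.0006],"turn": [0,0,0]},{"travel": [0,-0.022,-0.0006],"turn": [0,0,0]}]'

```text
time: 5.15
position: [0.5197, 0.0248, 0.1182]
tool_rot: [-3.141, -0.0, -0.005]
ft_force: [1.3, -0.4, 6.6]
grip_width: 0.007
grip_force: 3.7
```

Run:
```python
from h import *
a=ctrl.get_image("side")[150:300,180:340];b=ctrl.get_image("scene")[155:235,200:310]
c=np.zeros((600,790,3),np.uint8);c[:450,:480]=cv2.resize(a,(480,450));c[:224,482:790]=cv2.resize(b,(308,224))
cv2.imwrite("pics/roll1.png",c[:,:,::-1]);s=ctrl.get_state();print(s["position"],s["ft_force"])
```

```text
[0.51966991 0.02559963 0.11820885] [0.22212211 0.48757959 7.45601732]
```

View pics/roll1.png

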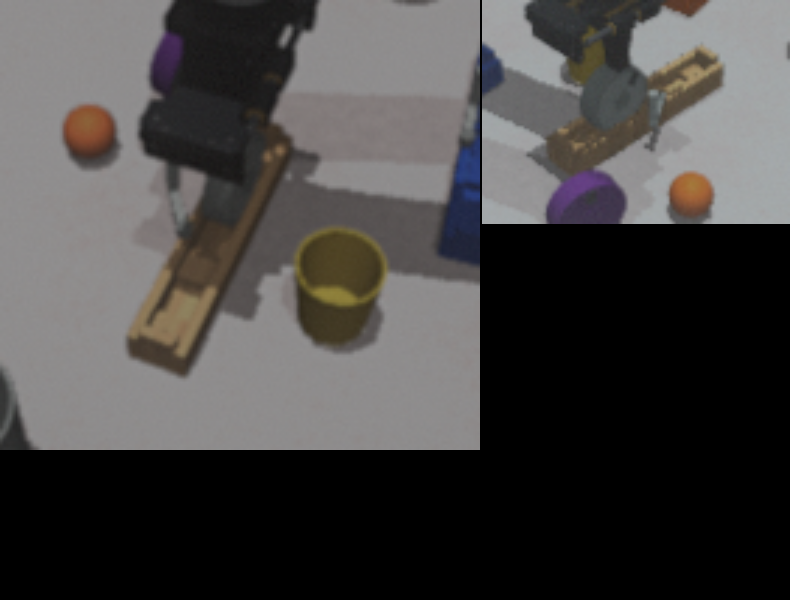

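The lid is upright on the tread, with the lug turned partway towards +y (scene crop about (625,100)), so it is rolling. I'll continue.

Request:
step_arm --commands '[{"travel": [0,-0.0044,0],"turn": [0,0,0]},{"travel": [0,-0.0088,0],"turn": [0,0,0]},{"travel": [0,-0.0132,0.0001],"turn": [0,0,0]},{"travel": [0,-0.0175,0.0003],"turn": [0,0,0]},{"travel": [0,-0.0219,0.0007],"turn": [0,0,0]}]'

```text
time: 5.75
position: [0.5195, 0.0468, 0.1171]
tool_rot: [-3.141, -0.0, -0.004]
ft_force: [1.4, 1.5, 5.9]
grip_width: 0.005
grip_force: 2.9
```

Request:
step_arm --commands '[{"travel": [0,-0.0044,0.0004],"turn": [0,0,0]},{"travel": [0,-0.0087,0.001],"turn": [0,0,0]},{"travel": [0,-0.013,0.0017],"turn": [0,0,0]},{"travel": [0,-0.0172,0.0025],"turn": [0,0,0]},{"travel": [0,-0.0214,0.0034],"turn": [0,0,0]}]'

```text
time: 6.25
position: [0.519, 0.0685, 0.1133]
tool_rot: [-3.14, -0.0, -0.003]
ft_force: [1.2, 1.5, 4.4]
grip_width: 0.008
grip_force: 2.3
```

Request:
step_arm --commands '[{"travel": [0,-0.0042,0.001],"turn": [0,0,0]},{"travel": [0,-0.0083,0.0022],"turn": [0,0,0]},{"travel": [0,-0.0123,0.0035],"turn": [0,0,0]},{"travel": [0,-0.0163,0.005],"turn": [0,0,0]},{"travel": [0,-0.0163,0.005],"turn": [0,0,0]}]'

```text
time: 6.75
position: [0.5178, 0.0843, 0.1072]
tool_rot: [-3.141, -0.001, 0.002]
ft_force: [0.8, 1.8, 3.0]
grip_width: 0.006
grip_force: 1.6
```

Request:
step_arm --commands '[{"travel": [0,0,-0.01],"turn": [0,0,0]},{"travel": [0,0,-0.04],"turn": [0,0,0]},{"travel": [0,0,-0.04],"turn": [0,0,0]},{"travel": [0,0,-0.04],"turn": [0,0,0]}]'

```text
time: 7.15
position: [0.5184, 0.0825, 0.1483]
tool_rot: [3.14, -0.002, 0.001]
ft_force: [-0.3, -0.1, -0.4]
grip_width: 0.006
grip_force: 0.0
```

Run:
```python
from h import *
T=toolT();np.save("T2.npy",T)
w=ctrl.get_image("wrist");b=ctrl.get_image("scene")[155:235,200:310]
c=np.zeros((600,800,3),np.uint8);c[:384,:512]=w;c[384:600,:297]=cv2.resize(b,(297,216),interpolation=2)
a=ctrl.get_image("side")[150:300,180:340];c[384:600,310:540]=cv2.resize(a,(230,216))
cv2.imwrite("pics/w2.png",c[:,:,::-1]);print(T[:3,3],ctrl.get_state()["time"])
```

```text
[0.51844327 0.08252322 0.14828601] 7.3
```

View pics/w2.png

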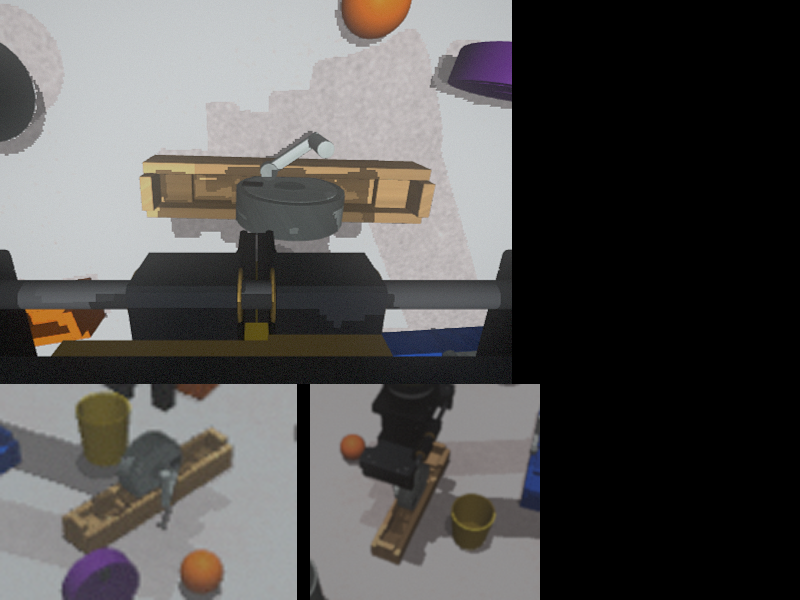

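The lid is in the middle notch (wrist u 236–344), upright, with its lug towards +y at (253,184). I'll check its centre.

Run:
```python
from h import *
T=np.load("T2.npy");m=ctrl.camera_model("wrist")
for a in [(236,200,.058),(344,200,.058),(321,148,.085),(268,171,.043),(141,193,.044),(434,198,.044)]: print(onz(m,a[:2],a[2],T).round(4))
```

```text
[0.5205 0.0986 0.058 ]
[0.5204 0.0133 0.058 ]
[0.5663 0.0395 0.085 ]
[0.5403 0.073  0.043 ]
[0.5219 0.1783 0.044 ]
[ 0.5172 -0.0658  0.044 ]
```

Request:
step_arm --commands '[{"travel": [0,0.017,0],"turn": [0,0,0]},{"travel": [0,0.035,0],"turn": [0,0,0]},{"travel": [0,0.049,0.01],"turn": [0,0,0]},{"travel": [0,0.049,0.033],"turn": [0,0,0]},{"travel": [0,0.049,0.033],"turn": [0,0,0]}]'

```text
time: 7.8
position: [0.5158, 0.0331, 0.1114]
tool_rot: [3.142, -0.003, -0.01]
ft_force: [0.0, -1.0, 0.7]
grip_width: 0.006
grip_force: 0.0
```

Request:
step_arm --commands '[{"travel": [0,0,0.001],"turn": [0,0,0]},{"travel": [0,0,0.002],"turn": [0,0,0]},{"travel": [0,0,0.002],"turn": [0,0,0]}]'

```text
time: 8.1
position: [0.5187, 0.035, 0.1133]
tool_rot: [-3.142, -0.001, -0.001]
ft_force: [-0.3, 0.2, 1.3]
grip_width: 0.003
grip_force: 0.0
```

Request:
step_arm --commands '[{"travel": [0,0.0015,0.001],"turn": [0,0,0]},{"travel": [0,0.0015,0.002],"turn": [0,0,0]},{"travel": [0,0.0015,0.002],"turn": [0,0,0]}]'

```text
time: 8.4
position: [0.5184, 0.0329, 0.1109]
tool_rot: [3.141, -0.001, 0.0]
ft_force: [0.3, 0.8, 0.2]
grip_width: 0.005
grip_force: 0.0
```

Request:
step_arm --commands '[{"travel": [0,0,0.0005],"turn": [0,0,0]},{"travel": [0,0,0.001],"turn": [0,0,0]},{"travel": [0,0,0.001],"turn": [0,0,0]}]'

```text
time: 8.7
position: [0.519, 0.0329, 0.1105]
tool_rot: [3.141, -0.001, 0.002]
ft_force: [0.1, -0.6, 3.9]
grip_width: 0.005
grip_force: 2.0
```

Contact at 4 N. I'll repeat the same rolling path with a touch more preload.

Request:
step_arm --commands '[{"travel": [0,-0.002,-0.0004],"turn": [0,0,0]},{"travel": [0,-0.004,-0.0013],"turn": [0,0,0]},{"travel": [0,-0.008,-0.0027],"turn": [0,0,0]},{"travel": [0,-0.0125,-0.0038],"turn": [0,0,0]}]'

```text
time: 9.1
position: [0.5192, 0.0449, 0.1145]
tool_rot: [3.14, -0.002, 0.002]
ft_force: [-0.7, -3.0, 7.5]
grip_width: 0.005
grip_force: 4.2
```

Request:
step_arm --commands '[{"travel": [0,-0.0043,-0.0011],"turn": [0,0,0]},{"travel": [0,-0.0086,-0.0018],"turn": [0,0,0]},{"travel": [0,-0.013,-0.0024],"turn": [0,0,0]},{"travel": [0,-0.0174,-0.0027],"turn": [0,0,0]},{"travel": [0,-0.0218,-0.0029],"turn": [0,0,0]}]'

```text
time: 9.6
position: [0.5198, 0.0682, 0.118]
tool_rot: [-3.141, 0.0, -0.005]
ft_force: [0.6, -0.1, 9.8]
grip_width: 0.006
grip_force: 4.9
```

Request:
step_arm --commands '[{"travel": [0,-0.0044,-0.0002],"turn": [0,0,0]},{"travel": [0,-0.0088,-0.0003],"turn": [0,0,0]},{"travel": [0,-0.0132,-0.0003],"turn": [0,0,0]},{"travel": [0,-0.0176,-0.0003],"turn": [0,0,0]},{"travel": [0,-0.022,-0.0003],"turn": [0,0,0]}]'

```text
time: 10.1
position: [0.5199, 0.0907, 0.1183]
tool_rot: [-3.14, -0.0, -0.006]
ft_force: [1.0, 0.0, 8.4]
grip_width: 0.006
grip_force: 3.9
```

Request:
step_arm --commands '[{"travel": [0,-0.0044,0],"turn": [0,0,0]},{"travel": [0,-0.0088,0],"turn": [0,0,0]},{"travel": [0,-0.0132,0.0001],"turn": [0,0,0]},{"travel": [0,-0.0175,0.0003],"turn": [0,0,0]},{"travel": [0,-0.0219,0.0007],"turn": [0,0,0]}]'

```text
time: 10.6
position: [0.5196, 0.1129, 0.1173]
tool_rot: [-3.14, -0.001, -0.005]
ft_force: [1.1, 0.6, 6.1]
grip_width: 0.001
grip_force: 2.8
```

Request:
step_arm --commands '[{"travel": [0,-0.0044,0.0004],"turn": [0,0,0]},{"travel": [0,-0.0087,0.001],"turn": [0,0,0]},{"travel": [0,-0.013,0.0017],"turn": [0,0,0]},{"travel": [0,-0.0172,0.0025],"turn": [0,0,0]},{"travel": [0,-0.0214,0.0034],"turn": [0,0,0]}]'

```text
time: 11.1
position: [0.5191, 0.1346, 0.1135]
tool_rot: [-3.139, -0.001, -0.003]
ft_force: [0.0, 1.4, 4.7]
grip_width: 0.005
grip_force: 2.3
```

Request:
step_arm --commands '[{"travel": [0,-0.0042,0.001],"turn": [0,0,0]},{"travel": [0,-0.0083,0.0022],"turn": [0,0,0]},{"travel": [0,-0.0123,0.0035],"turn": [0,0,0]},{"travel": [0,-0.0163,0.005],"turn": [0,0,0]},{"travel": [0,-0.0163,0.005],"turn": [0,0,0]}]'

```text
time: 11.6
position: [0.518, 0.15, 0.1073]
tool_rot: [-3.141, -0.001, 0.001]
ft_force: [0.4, 1.8, 4.5]
grip_width: 0.006
grip_force: 2.5
```

Request:
step_arm --commands '[{"travel": [0,0,-0.01],"turn": [0,0,0]},{"travel": [0,0,-0.04],"turn": [0,0,0]},{"travel": [0.03,0.04,-0.06],"turn": [0,0,0]},{"travel": [0.03,0.08,-0.06],"turn": [0,0,0]},{"travel": [0.03,0.08,-0.06],"turn": [0,0,0]}]'

```text
time: 12.1
position: [0.549, 0.0594, 0.1676]
tool_rot: [3.136, -0.019, -0.003]
ft_force: [-0.4, -0.3, -0.9]
grip_width: 0.004
grip_force: 0.0
```

Run:
```python
from h import *
T=toolT();np.save("T3.npy",T)
w=ctrl.get_image("wrist");b=ctrl.get_image("scene")[155:235,200:310]
c=np.zeros((600,800,3),np.uint8);c[:384,:512]=w;c[384:600,:297]=cv2.resize(b,(297,216),interpolation=2)
a=ctrl.get_image("side")[150:300,180:340];c[384:600,310:540]=cv2.resize(a,(230,216))
cv2.imwrite("pics/w3.png",c[:,:,::-1]);print(T[:3,3],ctrl.get_state()["time"])
```

```text
[0.54898016 0.05936145 0.1675606 ] 12.25
```

View pics/w3.png

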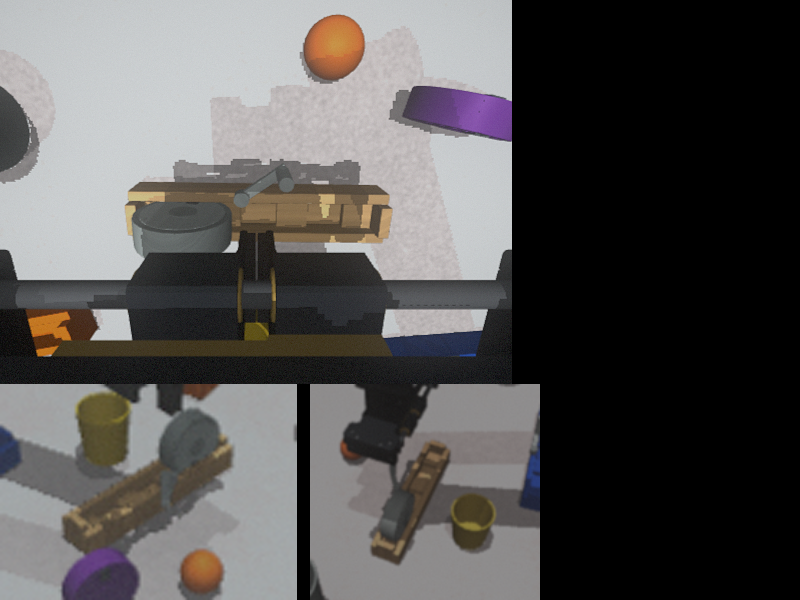

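The lid sits upright in the end notch (wrist u 132–231), with the lug below its centre. Next is the keeper. I'll bring the shut fingers to the outer side of the post.

Request:
step_arm --commands '[{"travel": [0.022,0.011,0],"turn": [0,0,0]},{"travel": [0.043,0.022,0],"turn": [0,0,0]},{"travel": [0.043,0.022,0.03],"turn": [0,0,0]},{"travel": [0.043,0.022,0.06],"turn": [0,0,0]},{"travel": [0.043,0.022,0.091],"turn": [0,0,0]}]'

```text
time: 12.75
position: [0.5907, 0.0485, 0.0756]
tool_rot: [-3.141, -0.003, 0.001]
ft_force: [0.3, -0.2, 0.5]
grip_width: 0.009
grip_force: 0.0
```

Request:
step_arm --commands '[{"travel": [0,0,0],"turn": [0,0,0]},{"travel": [0,0,0],"turn": [0,0,0]}]'

```text
time: 12.95
position: [0.5907, 0.0481, 0.0768]
tool_rot: [-3.141, -0.002, 0.002]
ft_force: [0.6, 0.2, 1.2]
grip_width: 0.006
grip_force: 0.0
```

Run:
```python
from h import *
T=toolT();m=ctrl.camera_model("wrist");T3=np.load("T3.npy");print(onz(m,(134,220),.058,T3),onz(m,(231,220),.058,T3),onz(m,(286,183),.085,T3),onz(m,(241,199),.044,T3))
w=ctrl.get_image("wrist");cv2.imwrite("pics/w4.png",w[:,:,::-1]);print(T.round(3))
```

```text
[0.52716716 0.16555769 0.058     ] [0.52600968 0.08123657 0.058     ] [0.56671639 0.03654625 0.085     ] [0.54043445 0.07270903 0.044     ]
[[ 1.     0.002 -0.002  0.591]
 [ 0.002 -1.     0.     0.048]
 [-0.002 -0.    -1.     0.077]
 [ 0.     0.     0.     1.   ]]
```

View pics/w4.png

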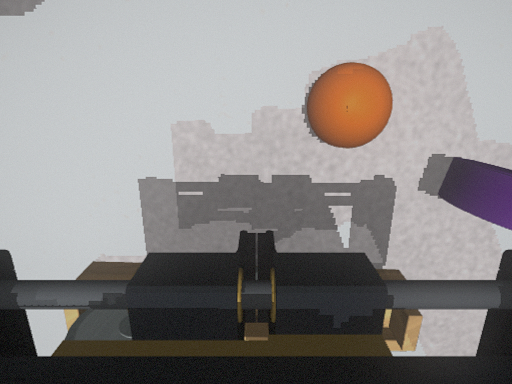

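The wrist view shows only shadows and the ball at (348,105); the post is hidden behind the gripper and the tip is clear of it. The lid's centre at y 0.123 m fits the end notch. I'll push the post along its arc.

Request:
step_arm --commands '[{"travel": [-0.003,0.0085,0],"turn": [0,0,0]},{"travel": [-0.0087,0.011,0],"turn": [0,0,0]},{"travel": [-0.0145,0.0147,0],"turn": [0,0,0]},{"travel": [-0.0209,0.0173,0],"turn": [0,0,0]},{"travel": [-0.0276,0.019,0],"turn": [0,0,0]}]'

```text
time: 13.5
position: [0.5636, 0.0273, 0.0772]
tool_rot: [3.141, -0.002, 0.002]
ft_force: [1.7, -0.1, 0.0]
grip_width: 0.003
grip_force: 0.6
```

Request:
step_arm --commands '[{"travel": [-0.0069,0.0005,0],"turn": [0,0,0]},{"travel": [-0.0138,0,0],"turn": [0,0,0]},{"travel": [-0.0205,-0.0017,0],"turn": [0,0,0]},{"travel": [-0.0269,-0.0043,0],"turn": [0,0,0]},{"travel": [-0.0328,-0.0079,0],"turn": [0,0,0]}]'

```text
time: 14.0
position: [0.5303, 0.0359, 0.0766]
tool_rot: [3.141, -0.001, -0.0]
ft_force: [0.2, -0.5, 0.6]
grip_width: 0.006
grip_force: 0.6
```

Request:
step_arm --commands '[{"travel": [-0.0055,-0.0045,0],"turn": [0,0,0]},{"travel": [-0.008,-0.0075,0],"turn": [0,0,0]},{"travel": [0.006,-0.002,0],"turn": [0,0,0]},{"travel": [0.008,0.02,0],"turn": [0,0,0]},{"travel": [-0.0235,0.02,0],"turn": [0,0,0]}]'

```text
time: 14.5
position: [0.5102, 0.0137, 0.0769]
tool_rot: [-3.14, 0.006, -0.004]
ft_force: [-0.7, 0.2, -0.4]
grip_width: 0.004
grip_force: 0.0
```

Request:
step_arm --commands '[{"travel": [0,0,0],"turn": [0,0,0]},{"travel": [0,0,0],"turn": [0,0,0]}]'

```text
time: 14.7
position: [0.507, 0.0162, 0.0766]
tool_rot: [3.141, -0.0, -0.001]
ft_force: [-0.1, -0.6, -0.3]
grip_width: 0.001
grip_force: 0.0
```

Request:
step_arm --commands '[{"travel": [0,-0.0115,0],"turn": [0,0,0]},{"travel": [-0.003,-0.018,0],"turn": [0,0,0]},{"travel": [-0.006,-0.024,0],"turn": [0,0,0]},{"travel": [-0.0085,-0.0305,0],"turn": [0,0,0]},{"travel": [-0.0095,-0.036,0],"turn": [0,0,0]}]'

```text
time: 15.2
position: [0.4976, 0.0527, 0.0766]
tool_rot: [-3.142, -0.0, 0.0]
ft_force: [-0.7, -1.7, 0.3]
grip_width: 0.007
grip_force: 0.7
```

Request:
step_arm --commands '[{"travel": [-0.0005,-0.003,0],"turn": [0,0,0]},{"travel": [-0.0005,-0.006,0],"turn": [0,0,0]},{"travel": [-0.0005,-0.0075,0],"turn": [0,0,0]},{"travel": [-0.0005,-0.0075,0],"turn": [0,0,0]}]'

```text
time: 15.6
position: [0.4977, 0.0595, 0.0767]
tool_rot: [-3.141, 0.001, -0.0]
ft_force: [-0.6, 0.1, 0.2]
grip_width: 0.003
grip_force: 0.2
```

Not at the stop yet. I'll push on by millimetres until the force rises.

Request:
step_arm --commands '[{"travel": [0,-0.001,0],"turn": [0,0,0]},{"travel": [0,-0.002,0],"turn": [0,0,0]},{"travel": [0,-0.002,0],"turn": [0,0,0]}]'

```text
time: 15.9
position: [0.4977, 0.06, 0.0767]
tool_rot: [3.14, -0.002, 0.0]
ft_force: [-0.1, -5.0, 1.0]
grip_width: 0.008
grip_force: 2.4
```

Request:
step_arm --commands '[{"travel": [0,-0.001,0],"turn": [0,0,0]},{"travel": [0,-0.0015,0],"turn": [0,0,0]},{"travel": [0,-0.0015,0],"turn": [0,0,0]}]'

```text
time: 16.2
position: [0.4977, 0.0602, 0.0767]
tool_rot: [3.138, -0.003, -0.0]
ft_force: [-1.9, -7.9, 1.0]
grip_width: 0.006
grip_force: 3.8
```

The keeper is at its stop (8 N, no further motion). I'll back off, lift and check.

Request:
step_arm --commands '[{"travel": [0,0.005,0],"turn": [0,0,0]},{"travel": [0,0.02,0],"turn": [0,0,0]},{"travel": [0,0.02,-0.03],"turn": [0,0,0]},{"travel": [0,0.02,-0.07],"turn": [0,0,0]},{"travel": [0.02,0.03,-0.11],"turn": [0,0,0]}]'

```text
time: 16.7
position: [0.5158, 0.0358, 0.1878]
tool_rot: [-3.14, -0.006, 0.002]
ft_force: [0.5, 0.7, 0.6]
grip_width: 0.007
grip_force: 0.0
```

Request:
step_arm --commands '[{"travel": [0.02,0,-0.03],"turn": [0,0,0]},{"travel": [0.04,0,-0.06],"turn": [0,0,0]},{"travel": [0.04,0,-0.06],"turn": [0,0,0]},{"travel": [0.04,0,-0.06],"turn": [0,0,0]}]'

```text
time: 17.1
position: [0.5578, 0.034, 0.2468]
tool_rot: [-3.14, -0.001, -0.001]
ft_force: [0.7, -0.1, -1.1]
grip_width: 0.006
grip_force: 0.0
```

Run:
```python
from h import *
w=ctrl.get_image("wrist");b=ctrl.get_image("scene")[120:260,130:380]
c=np.zeros((600,800,3),np.uint8);c[:384,:512]=w;c[384:600,:386]=cv2.resize(b,(386,216),interpolation=2)
a=ctrl.get_image("side")[150:300,180:340];c[384:600,400:630]=cv2.resize(a,(230,216))
cv2.imwrite("pics/w5.png",c[:,:,::-1]);np.save("T5.npy",toolT());print(ctrl.get_state()["time"])
```

```text
17.25
```

View pics/w5.png

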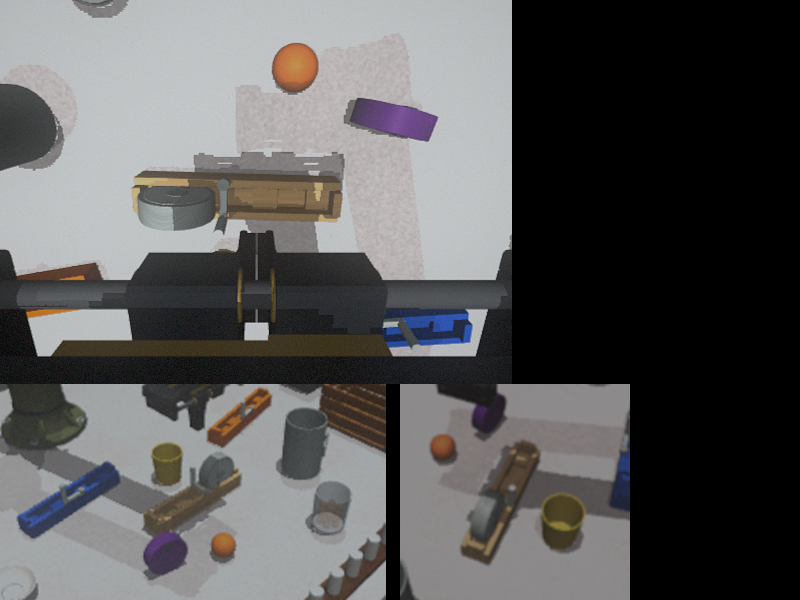

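The lid (175,207) is upright in the end notch and the keeper lies across the slot behind it (224,185 to 222,222). The bystanders haven't moved, so I'm handing in.

```bash
python3 -c "
from bench import ctrl
print(ctrl.close_job())"
```

```text
the job is handed in; nothing more can be done
None
```

I rolled the lid notch by notch into the end notch, with readings on it never above about 12 N, swung the keeper bar shut to its stop, left the bystanders unmoved in the last camera view, and handed the job in at about 17 s; the hand-in call gave no verdict.

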